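# Switch the capacitor sorter to its other chute and feed one through

### The job

Tip the yellow seesaw gate of the sorter over its pivot to the other side with the fingertips (press its raised end down), so that it leans towards the chute it does not feed now. Then push the blue capacitor that waits on the feed shelf along onto the gate, so that it rolls down that other chute into the tray there. Only press and push: do not pick the capacitor up or carry it to the tray, and leave the things standing around the sorter alone.

Things in the scene. Friction and masses are not known exactly. Their poses are not given: they have to be found in the camera images.
- sorter: Fixed sorter, 360 mm long (y), 190 mm deep (x); origin on the work surface at the middle of its length; the gate spans x = -40 to 56 mm. x points away from the robot (yaw 0.02 to 0.5 rad), y left along the gate, z up. At each end of the gate, from y = +-70 mm, a short aluminium chute (side walls up to z = 84 mm) leads down to a blue open tray. Shelf, gate and chutes are polished (friction about 0.18).
- shelf_end (a point): Middle of the edge, next to the gate, of the level aluminium feed shelf: x = -28.5, y = 0, z = 98 mm in the sorter's frame, z being the shelf's top. The shelf runs from here 91 mm to -x, open at both ends, with a steel guide rail along each side: inner faces 14.5 mm either side of the middle, tops 8 mm above the shelf. The gate's middle is 10 mm lower than the shelf
- gate (a joint): Tilt of the yellow seesaw gate (rad): +0.40 left (+y) end down, feeding the left chute; -0.40 right end down; 0 level. It starts at rest at either stop. Pressing the raised end down takes about 1 N; once past level it falls to the other stop by itself. Pivot: along the sorter's x at y = 0, z = 82 mm. Gate 140 mm long; side fences 14 to 16 mm high, 86 mm apart, the near one open beside the shelf
- weight (a point): Centre of the brass weight (26 mm in diameter, 22 mm long along x) on a short mast on the gate's far side: at x = 81 mm in the sorter's frame, 42 mm above the pivot when level. It swings with the gate, leans to its low side and holds it there
- gate_left (a point): Point on the top of the gate's floor, roughly midway across it (sorter x = 12 mm), 58 mm left of the pivot, in the middle of a red press mark 50 x 18 mm. About 110 mm above the work surface when this end is raised, 65 mm when it is down.
- gate_right (a point): The same on the right end of the gate, 58 mm right of the pivot.
- cap_mid (a point): Centre of the blue capacitor waiting on the feed shelf: cylinder 25 mm in diameter, 41 mm long (plus 5 mm pins), about 35 g, lying between the rails, axis along the sorter's x (point's z axis), pins towards the gate; centre 110 mm above the work surface. It slides when pushed on its flat end; once its whole length has passed the shelf's end it drops about 10 mm on the gate and rolls or slides to the low end
- tray_left (a point): Middle of the floor of the left tray, 139 mm left of the gate's middle; the inside is 94 mm (x) by 75 mm (y), floor 8 mm above the work surface, walls 52 to 64 mm high.
- tray_right (a point): The same for the right tray.
- cap_a: Bystander: a blue capacitor standing on the work surface near the left tray, 25 mm in diameter, 43 mm high; origin at the centre of its underside. Leave alone.
- cap_b: Bystander: a blue capacitor standing near the right tray, 25 mm in diameter, 40 mm high; origin at the centre of its underside. Leave alone.
- feed_cap: Body of the waiting blue capacitor: its origin lies on its axis at the flat end without pins, 20.5 mm from point cap_mid, its z axis along the cylinder towards the pins.
Not all that is in view belongs to the job. What is shaped like the feed_cap but turquoise is not meant.

How it is judged (in metres and radians):
On the way, in this order (a step that is already met when the one before it is completed fails the run):
1. the gate has been tipped over to the other side (distance of gate_left from where it was at the start of the episode above 0.03 m and (value of joint gate above 0.33 rad or value of joint gate below -0.33 rad)), for 0.2 s.
2. the capacitor has rolled into the tray of the other chute (all of step 1 and ((y of cap_mid in the frame of sorter between 0.09 and 0.18 m and value of joint gate above 0.33 rad) or (y of cap_mid in the frame of sorter between -0.18 and -0.09 m and value of joint gate below -0.33 rad)) and x of cap_mid in the frame of sorter between -0.039 and 0.058 m and z of cap_mid in the frame of sorter below 0.045 m), for 0.2 s.
At the end, for the whole second after the job is handed in: The gate rests on the stop opposite to the one it started on (beyond 0.33 rad, its end moved more than 30 mm), the capacitor lies at rest in the tray on that side (its centre inside the tray's walls and less than 45 mm above the work surface), and each bystander is within 20 mm of where it stood (all of step 2 and linear speed of feed_cap below 0.03 m/s and velocity of joint gate between -0.1 and 0.1 rad/s and distance of each of cap_a, cap_b from where it was at the start of the episode below 0.02 m); the robot touches nothing.
It fails at once if the capacitor is lifted more than 20 mm above its place on the shelf (z of cap_mid in the frame of sorter above 0.131 m).
It fails at once if the capacitor is carried to the tray by the fingers instead of rolling there (contact force between the fingers and feed_cap above 0.5 N and (y of cap_mid in the frame of sorter above 0.09 m or y of cap_mid in the frame of sorter below -0.09 m)).
It fails at once if a thing beside the sorter is moved more than 20 mm (distance of cap_a from where it was at the start of the episode above 0.02 m).
It fails at once if a thing beside the sorter is moved more than 20 mm (distance of cap_b from where it was at the start of the episode above 0.02 m).
It also fails if it takes over 48 s, if anything falls off the work surface, if the arm or the gripper's body presses on something with over 40 N, if the wrist force passes 120 N, or if a joint passes its speed limit or range.

### The arm

A 6-joint arm with a two-finger parallel gripper is mounted at the origin on the work surface; the furniture and walls round the work are solid. World frame = base frame: x ahead of the robot, y to its left, z up, the work surface at z = 0. Lengths are in mm, angles in rad, forces in N, time in s.
With the tool pointing down it reaches from about 350 to 775 mm from the base axis. Payload 7.3 kg.
Tool frame: the origin (TCP) lies midway between the tips of the shut fingers; the grasp point (between the pads) lies 19 mm behind it; z points along the fingers, y is the line along which they close (so a half turn about z gives the same grasp; the last joint's range is limited). The gripper opens to 92 mm and grips with 3 to 60 N. Pads are 19 mm wide; open, the fingers measure 130 mm over their backs; the gripper's body (75 mm by 190 mm) begins 47 mm behind the grasp point.
Start: joints at [1.118, 0.342, 1.524, -0, 1.275, -0.146], TCP at [158.54, 500.51, 226.741] pointing down, gripper open.
Joint ranges: [-2.53, 2.53], [-0.77, 2.02], [0.04, 2.7], [-1, 4.14], [0.28, 2.66], [-3.11, 3.11]. Speed limits (rad/s): [2.57, 2.57, 3.14, 3.14, 3.14, 3.14].

### API

Orientations are given as [roll, pitch, yaw] about the fixed x, y, z axes, in that order (R = Rz(yaw) Ry(pitch) Rx(roll)).
In Python, from cell import bot, camera gives the robot as it stands. The module is installed in compiled form; this text tells all that it offers.
- The arm moves only by the tool jog_arm, never from a script. Its argument "deltas" is a list of rows, each a list of 7 numbers: the shift along the tool's x, y, z in m, then the turn, a rotation vector about the tool's x, y, z in rad, then the opening, from -1 (shut) to 1 (fully open), so that 0 is half open. A call has 1 to 12 rows; each row shifts and turns the commanded pose from where the row before left it, along the tool's axes as they then stand; what a row does not reach is not made up. A row lasts 1/8 s, in which the tool goes at most 62.5 mm and 10.7 degrees, less where a joint would pass 70% of its speed; a pose out of reach is approached as far as the arm can. A call is refused whole if a number of a shift passes 0.0625 or a number of a turn 0.188, either way. A call with a gripper value outside its range is refused whole. The fingers move at their own pace and stop on an object; "newtons" is the grip in N (left out, the last holds). Time passes only in rows, so rows that do not move let the fingers close. It gives the time, the measured TCP pose, the force, the opening and the grip force at its end, in the units of the state.
- bot.get_obs(): the state, without advancing time (a new reading comes with each control period).
- camera(name): name is "scene" or "side" or "wrist"; returns a dict with "pixels" (420x560x3 uint8, blue, green, red), "intrinsics" (3x3 intrinsics, pixels), "dist" ([k1, k2, p1, p2, k3] as OpenCV has them; the pictures are not rectified), "origin" and "orientation" of the camera in the world. Camera axes: x right, y up, looking along -z (the intrinsics and any distortion apply to the point x, -y, -z); pixel columns grow to the right and rows downward; lengths in mm; the calibration is good to about 2 mm. A picture is of the moment at which its call begins. There is no depth.
- bot.hand_in(): hands the job in; it is judged then, once.
The state is a dict: "t": time; "q": joint angles; "qd": joint speeds; "joint_torque": joint torques, N m; "tool_pos": TCP position; "tool_rot": TCP orientation; "force": force on the tool from outside, world axes, zero at the start; "ft_torque": the same for the moment, N m; "gripper_width": opening from 0.0 (shut) to 1.0 (fully open); "grasp_force": force on a finger pad.
Only numpy, scipy, OpenCV 4.12 (cv2) and the standard library are available. Lean on these libraries where they do the work, as an engineer would, in place of code of your own. Each camera call takes 0.05 s, during which the arm holds its last target. There are 200 camera calls.

## Working session

There is one attempt and no reset: what is moved stays moved. The work goes in short steps, Python scripts to look and compute and a tool call to move; the robot and the scene stay as the last step left them, time stands still between calls to the robot, and variables do not carry over. Pictures are saved under pics/ and viewed, at most 10 in all, crops included, and the job is handed in when it is done.

Besides the shell and the picture viewer there is one more tool, called after ">>>" as name(argument=value, ...) on one line, values as JSON. jog_arm: Moves the arm, as the interface text tells. Its arguments: {"type":"object","properties":{"deltas":{"type":"array","items":{"type":"array","items":{"type":"number"}}},"newtons":{"type":"number"}},"required":["deltas"]}

```bash
mkdir -p pics
python3 - <<'E'
from cell import bot,camera
import cv2,pickle
d={}
for n in("scene","side"):
    c=camera(n);d[n]=c;cv2.imwrite(f"pics/{n}0.png",c["pixels"]);print(n,c["intrinsics"],c["dist"],c["origin"],c["orientation"])
pickle.dump(d,open("cams.pkl","wb"))
o=bot.get_obs();print(o)
E
```

```text
scene [[522.72965643   0.         278.0674651 ]
 [  0.         522.72965643 202.58240734]
 [  0.           0.           1.        ]] [-0.06261647  0.          0.          0.          0.        ] [-206.90483153 -670.60248281  526.7489024 ] [ 1.074587   -0.01555831 -1.06674972]
side [[422.19177971   0.         279.64566878]
 [  0.         422.19177971 211.79307114]
 [  0.           0.           1.        ]] [-0.13479535  0.          0.          0.          0.        ] [130.10753834 347.57523162 510.50153962] [ 1.06388307  0.00564089 -2.64754994]
{'t': 0.1, 'q': array([ 1.11798728e+00,  3.42644458e-01,  1.52488579e+00, -7.66233206e-07,
        1.27539274e+00, -1.46022838e-01]), 'qd': array([-0.00035542, -0.00232107, -0.00034544,  0.0001351 , -0.00091708,
        0.0011099 ]), 'joint_torque': array([ 1.97666013e-03, -4.31998301e+01, -2.44697267e+01,  7.19775120e-02,
        5.24438848e-02, -2.83681942e-05]), 'tool_pos': array([158.38624148, 500.17716702, 226.13137674]), 'tool_rot': array([-3.14027638e+00, -1.92843371e-04,  2.83480654e+00]), 'force': array([ 0.11095255, -0.68460712, -0.22485198]), 'ft_torque': array([0.02350566, 0.04871577, 0.00505878]), 'grasp_force': 0.0, 'gripper_width': 1.0004792856913092}
```

View pics/scene0.png

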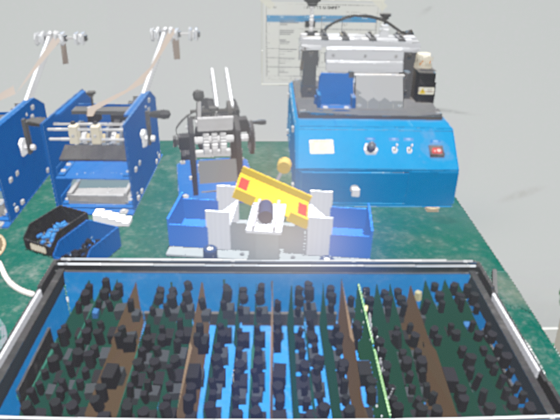

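View pics/side0.png

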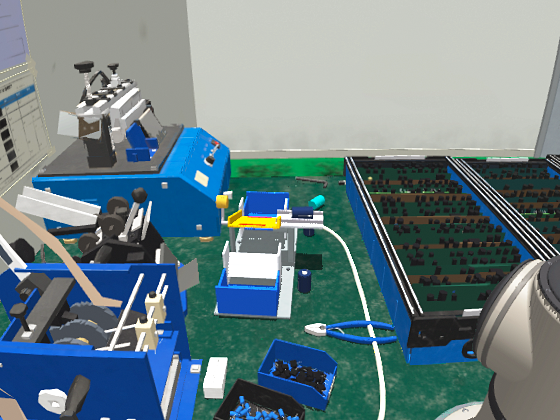

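The scene picture shows the sorter at about (270,215), with the gate's left end raised (240,185) and its right end low (310,210). The brass weight is at (284,165), leaning right. In the side picture the capacitor on the shelf is at about (290,215), and the turquoise decoy lies at (317,201). I'll enlarge both.

Run:
```python
import cv2
a=cv2.imread("pics/scene0.png")[145:270,160:380];b=cv2.imread("pics/side0.png")[175:325,200:350]
cv2.imwrite("pics/a1.png",cv2.resize(a,None,fx=3.6,fy=3.6,interpolation=cv2.INTER_CUBIC))
cv2.imwrite("pics/b1.png",cv2.resize(b,None,fx=4,fy=4,interpolation=cv2.INTER_CUBIC))
```

```text
(no output)
```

View pics/a1.png

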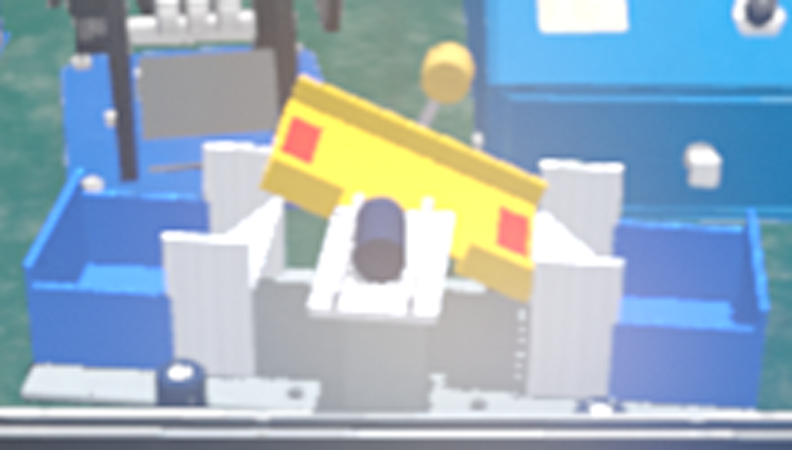

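View pics/b1.png

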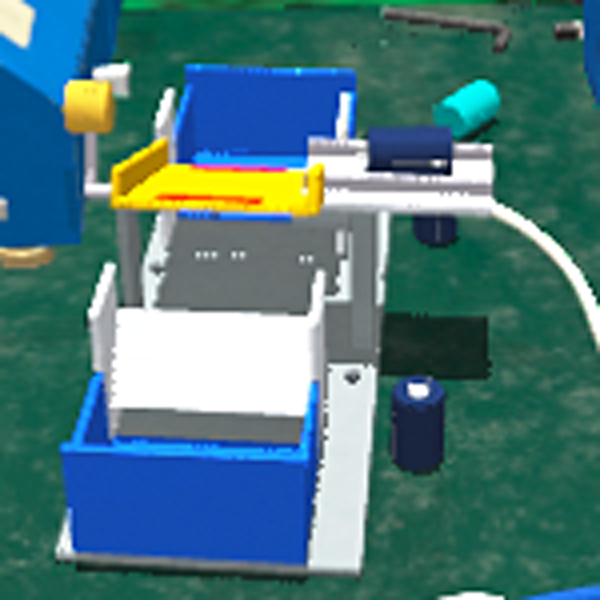

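```bash
cat > h.py <<'E'
import numpy as np,cv2,pickle
from scipy.spatial.transform import Rotation as R
def proj(c,P):
    M=R.from_euler('xyz',c["orientation"]).as_matrix()@np.diag([1,-1,-1])
    r=cv2.Rodrigues(M.T)[0]; t=-M.T@np.array(c["origin"])
    return cv2.projectPoints(np.array(P,float).reshape(-1,1,3),r,t,np.array(c["intrinsics"]),np.array(c["dist"]))[0][:,0]
def s2w(p,P):
    c,s=np.cos(p[2]),np.sin(p[2]);P=np.array(P,float)
    return np.c_[p[0]+c*P[:,0]-s*P[:,1],p[1]+s*P[:,0]+c*P[:,1],P[:,2]]
def g(x,y,z,th):return [x,y*np.cos(th)+z*np.sin(th),82-y*np.sin(th)+z*np.cos(th)]
E
python3 - <<'E'
from h import *
from scipy.optimize import least_squares
d=pickle.load(open("cams.pkl","rb"));th=-.4
A=lambda u,v:[160+u/3.6,145+v/3.6]
B=lambda u,v:[200+u/4,175+v/4]
def pts(s):return ([g(12,58,6,th),g(12,-58,6,th),g(81,0,42,th),[-119.5,0,98],[s,0,110.5]],[g(81,0,42,th),[s-20.5,0,110.5],[s+20.5,0,110.5]])
oa=np.array([A(302,141),A(514,231),A(447,72),A(375,312),A(380,240)]);ob=np.array([B(88,106),B(452,148),B(369,148)])
def f(p):
    a,b=pts(p[3]);return np.r_[(proj(d["scene"],s2w(p,a))-oa).ravel(),(proj(d["side"],s2w(p,b))-ob).ravel()]
r=least_squares(f,[450,-150,.2,-80],x_scale=[10,10,.1,10],loss='soft_l1')
print(r.x,np.round(f(r.x).reshape(-1,2),1));np.save("p.npy",r.x)
c=s2w(r.x,[[12,55,112],[r.x[3]-21,0,110],[-28,0,98]]);print(c,np.hypot(c[:,0],c[:,1]))
E
```

```text
[ 5.07142346e+02 -2.70946277e+02  4.18316029e-01 -8.13343211e+01] [[-0.3  0.6]
 [-0.2  1. ]
 [ 0.2  0.3]
 [-0.1 -1.1]
 [ 1.1  0.1]
 [-0.4 -0.1]
 [ 0.2  0.8]
 [-0.2  0.1]]
[[ 495.76541289 -215.81402316  112.        ]
 [ 413.63187278 -312.51675615  110.        ]
 [ 481.55666514 -282.32050019   98.        ]] [540.70235547 518.41879697 558.21294017]
```

```bash
cat >> h.py <<'E'
def tool(P,bot):
    o=bot.get_obs();T=R.from_euler('xyz',o["tool_rot"]).as_matrix()
    return np.round(T.T@(np.array(P)-o["tool_pos"]),1),o["t"],np.round(o["tool_pos"],1),np.round(o["tool_rot"],3)
E
python3 - <<'E'
from h import *
d=pickle.load(open("cams.pkl","rb"));p=np.load("p.npy")
def unp(c,uv,z):
    n=cv2.undistortPoints(np.array([[uv]],float),np.array(c["intrinsics"]),np.array(c["dist"]))[0,0]
    r=R.from_euler('xyz',c["orientation"]).as_matrix()@[n[0],-n[1],-1];o=np.array(c["origin"]);return np.round(o+r*(z-o[2])/r[2])
for n,uv in[("side",(190,400)),("side",(185,330)),("side",(345,160)),("side",(410,360)),("scene",(60,262)),("scene",(480,262)),("side",(130,265))]:print(n,uv,unp(d[n],uv,0),unp(d[n],uv,100))
print(s2w(p,[[-3,55,170],[-125,0,170],[-28,0,108]]))
y=p[2]+np.pi/2;print("yaw",y, "turn tool z",2.8348-y)
T=R.from_euler('xyz',[np.pi,0,y]).as_matrix();S=[158.4,500.2,226.1];W=[400,180,230];E=s2w(p,[[-3,55,170]])[0]
print(T.T@np.subtract(W,S),T.T@np.subtract(E,W))
E
```

```text
side (190, 400) [421.  80.   0.] [364. 132. 100.]
side (185, 330) [515. -27.   0.] [440.  47. 100.]
side (345, 160) [ 545. -860.    0.] [ 464. -623.  100.]
side (410, 360) [ 165. -137.    0.] [158. -42. 100.]
scene (60, 262) [265.  15.   0.] [ 175. -115.  100.]
scene (480, 262) [ 637. -626.    0.] [ 477. -634.  100.]
side (130, 265) [ 735. -117.    0.] [617. -26. 100.]
[[ 482.05879836 -221.90735707  170.        ]
 [ 392.92055785 -321.72405947  170.        ]
 [ 481.55666514 -282.32050019  108.        ]]
yaw 1.9891123561240214 turn tool z 0.8456876438759786
[-390.73382966   90.6955035    -3.9       ] [-400.58672524  -88.28049396   60.        ]
```

>>> jog_arm(deltas=[[0,0,-0.021,0,0,0.169,-1],[0,0,-0.021,0,0,0.169,-1],[0,0,-0.021,0,0,0.169,-1],[0,0,-0.021,0,0,0.169,-1],[0,0,-0.021,0,0,0.169,-1]])

```text
t: 0.72
tool_pos: [158.4, 500.3, 332.0]
tool_rot: [-3.141, 0.001, 1.984]
force: [0.1, -0.3, 0.6]
gripper_width: 0.505
grasp_force: 0.0
```

>>> jog_arm(deltas=[[-0.0458,0.0045,0,0,0,0,-1],[-0.0458,0.0045,0,0,0,0,-1],[-0.0458,0.0045,0,0,0,0,-1],[-0.0458,0.0045,0,0,0,0,-1],[-0.0458,0.0045,0,0,0,0,-1],[-0.0458,0.0045,0,0,0,0,-1],[-0.0458,0.0045,0,0,0,0,-1],[-0.0458,0.0045,0,0,0,0,-1]])

```text
t: 1.72
tool_pos: [340.8, 179.0, 331.6]
tool_rot: [-3.141, -0.0, 1.99]
force: [0.9, -0.0, -0.6]
gripper_width: 0.001
grasp_force: 0.0
```

>>> jog_arm(deltas=[[-0.047,-0.0037,0.014,0,0,0,-1],[-0.047,-0.0037,0.014,0,0,0,-1],[-0.047,-0.0037,0.014,0,0,0,-1],[-0.047,-0.0037,0.014,0,0,0,-1],[-0.047,-0.0037,0.014,0,0,0,-1],[-0.047,-0.0037,0.014,0,0,0,-1],[-0.047,-0.0037,0.014,0,0,0,-1],[-0.047,-0.0037,0.014,0,0,0,-1],[-0.047,-0.0037,0.014,0,0,0,-1],[0,0,0,0,0,0,-1]])

```text
t: 2.98
tool_pos: [481.9, -221.8, 203.6]
tool_rot: [-3.14, -0.002, 1.987]
force: [0.3, 0.8, -0.5]
gripper_width: 0.008
grasp_force: 0.0
```

Run:
```python
from h import *
from cell import bot,camera
p=np.load("p.npy");print(tool(s2w(p,[[-3,55,150]])[0],bot))
c=camera("wrist");pickle.dump(c,open("w.pkl","wb"));cv2.imwrite("pics/w1.png",c["pixels"])
th=-.4;print(proj(c,s2w(p,[g(12,58,6,th),g(12,-58,6,th),[-119.5,0,98],[p[3]-20.5,0,110]])).round())
```

```text
(array([-0.3,  0.2, 53.6]), 2.975, array([ 481.9, -221.8,  203.6]), array([-3.140e+00, -2.000e-03,  1.987e+00]))
[[299. 216.]
 [295. 293.]
 [164. 262.]
 [178. 268.]]
```

View pics/w1.png

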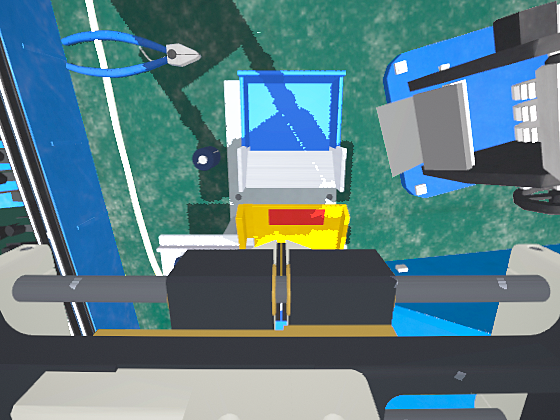

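The wrist view shows the left press mark at (297,216), within 2 px of the predicted (299,216), so the pose is confirmed. I'll press now.

>>> jog_arm(deltas=[[0,0,0.04,0,0,0,-1],[0,0,0.04,0,0,0,-1],[0,0,0.01,0,0,0,-1],[0,0,0.01,0,0,0,-1],[0,0,0.01,0,0,0,-1],[0,0,0.01,0,0,0,-1],[0,0,0.005,0,0,0,-1],[0,0,0,0,0,0,-1],[0,0,0,0,0,0,-1]])

```text
t: 4.15
tool_pos: [482.4, -219.6, 80.9]
tool_rot: [3.141, 0.0, 1.99]
force: [-0.7, -0.1, 0.0]
gripper_width: 0.006
grasp_force: 0.0
```

>>> jog_arm(deltas=[[0,0,-0.04,0,0,0,-1],[0,0,-0.04,0,0,0,-1],[0,0,-0.02,0,0,0,-1],[0,0,0,0,0,0,-1],[0,0,0,0,0,0,-1]])

```text
t: 4.78
tool_pos: [481.7, -219.2, 179.8]
tool_rot: [-3.141, -0.001, 1.99]
force: [-0.7, -0.2, -1.0]
gripper_width: 0.002
grasp_force: 0.0
```

Run:
```python
from h import *
from cell import bot,camera
p=np.load("p.npy");print(tool(s2w(p,[[-122,0,178]])[0],bot))
a=camera("scene")["pixels"][145:270,160:380]
cv2.imwrite("pics/a2.png",cv2.resize(a,None,fx=3.6,fy=3.6,interpolation=cv2.INTER_CUBIC))
```

```text
(array([ -57.5, -119.8,    1.8]), 4.775, array([ 481.7, -219.2,  179.8]), array([-3.141e+00, -1.000e-03,  1.990e+00]))
```

View pics/a2.png

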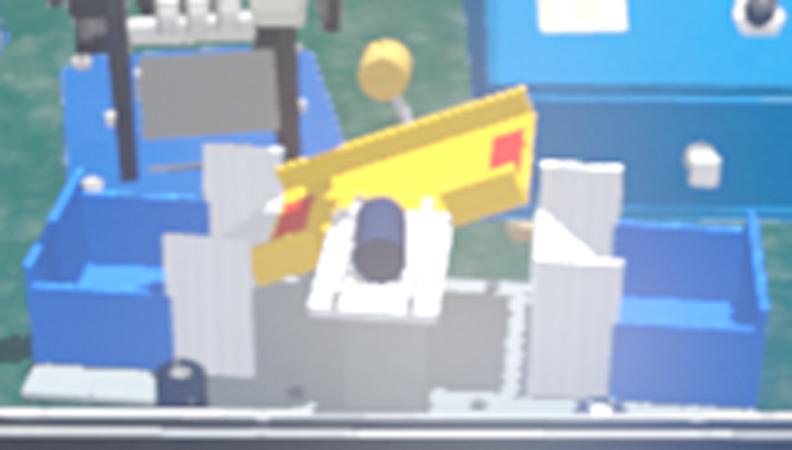

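The gate now leans left: the weight is at (385,68) and the left mark at (292,215) is low. The capacitor is still at (380,240). Next I'll go behind it.

>>> jog_arm(deltas=[[-0.0192,-0.043,0,0,0,0,-1],[-0.0192,-0.043,0,0,0,0,-1],[-0.0192,-0.043,0,0,0,0,-1],[0,0,0,0,0,0,-1],[0,0,0,0,0,0,-1]])

```text
t: 5.45
tool_pos: [387.7, -324.1, 179.9]
tool_rot: [-3.142, -0.002, 1.989]
force: [-0.5, -0.8, -0.4]
gripper_width: 0.005
grasp_force: 0.0
```

Run:
```python
from h import *
from cell import bot
p=np.load("p.npy");print(tool(s2w(p,[[-131,0,105]])[0],bot))
```

```text
(array([-0.1, -0.3, 74.9]), 5.45, array([ 387.7, -324.1,  179.9]), array([-3.142e+00, -2.000e-03,  1.989e+00]))
```

>>> jog_arm(deltas=[[0,0,0.025,0,0,0,-1],[0,0,0.025,0,0,0,-1],[0,0,0.015,0,0,0,-1],[0,0,0.01,0,0,0,-1],[0,0,0,0,0,0,-1]])

```text
t: 6.08
tool_pos: [387.9, -324.2, 105.3]
tool_rot: [-3.141, -0.001, 1.99]
force: [-0.6, -0.3, -0.3]
gripper_width: 0.004
grasp_force: 0.0
```

Run:
```python
from cell import bot,camera
import cv2
a=camera("scene")["pixels"][145:270,160:380];b=camera("side")["pixels"][175:275,200:350]
cv2.imwrite("pics/c1.png",cv2.vconcat([cv2.resize(a,(528,300)),cv2.resize(b,(528,300))]))
print(bot.get_obs()["tool_pos"],bot.get_obs()["force"])
```

```text
[ 388.14441438 -324.83171992  106.20427942] [ 0.39921603 -0.49361347 -0.82492572]
```

View pics/c1.png

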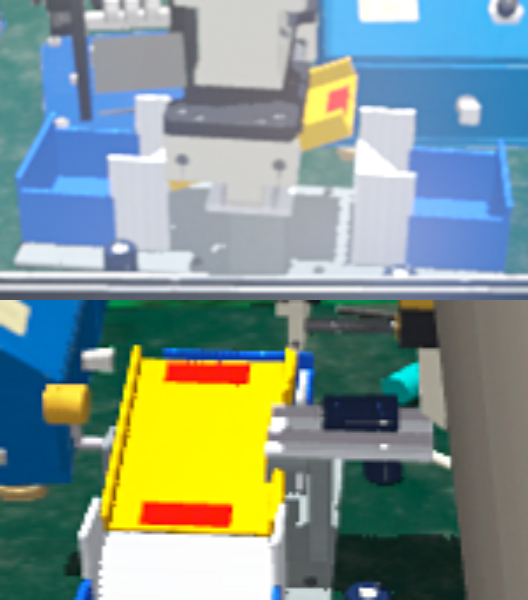

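The gate leans left, and the fingers are behind the capacitor (about (360,412) in the lower panel). Pushing along the tool's +y.

>>> jog_arm(deltas=[[0,0.006,0,0,0,0,-1],[0,0.006,0,0,0,0,-1],[0,0.008,0,0,0,0,-1],[0,0.008,0,0,0,0,-1],[0,0.008,0,0,0,0,-1],[0,0.008,0,0,0,0,-1],[0,0.008,0,0,0,0,-1]])

```text
t: 7.05
tool_pos: [435.8, -303.2, 105.7]
tool_rot: [3.142, -0.0, 1.99]
force: [-0.7, -0.0, -0.3]
gripper_width: 0.004
grasp_force: 0.1
```

Run:
```python
from h import *
from cell import bot,camera
p=np.load("p.npy");print(tool(s2w(p,[[-40,0,105]])[0],bot))
b=camera("side")["pixels"][175:325,200:350]
cv2.imwrite("pics/c2.png",cv2.resize(b,(600,600)))
```

```text
(array([ 0.5, 38.3,  0.7]), 7.05, array([ 435.8, -303.2,  105.7]), array([ 3.142, -0.   ,  1.99 ]))
```

View pics/c2.png

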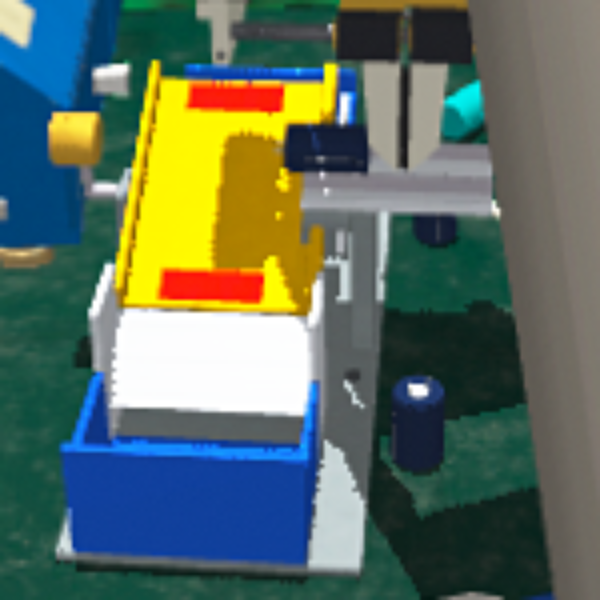

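The capacitor now spans (285–367,147) and overhangs the gate, with the finger against its flat end. It needs about 34–42 mm more.

>>> jog_arm(deltas=[[0,0.008,0,0,0,0,-1],[0,0.008,0,0,0,0,-1],[0,0.008,0,0,0,0,-1],[0,0.008,0,0,0,0,-1],[0,0.008,0,0,0,0,-1],[0,0.004,0,0,0,0,-1],[0,0,0,0,0,0,-1],[0,0,0,0,0,0,-1],[0,0,0,0,0,0,-1]])

```text
t: 8.22
tool_pos: [475.3, -285.7, 105.7]
tool_rot: [3.142, -0.0, 1.99]
force: [-0.4, 0.6, 0.2]
gripper_width: 0.008
grasp_force: 0.0
```

Run:
```python
from h import *
from cell import bot,camera
p=np.load("p.npy");print(tool(s2w(p,[[-40,0,105]])[0],bot))
b=camera("side")["pixels"][175:325,200:350]
cv2.imwrite("pics/c3.png",cv2.resize(b,(600,600)))
```

```text
(array([ 0.5, -4.9,  0.7]), 8.225, array([ 475.3, -285.7,  105.7]), array([ 3.142, -0.   ,  1.99 ]))
```

View pics/c3.png

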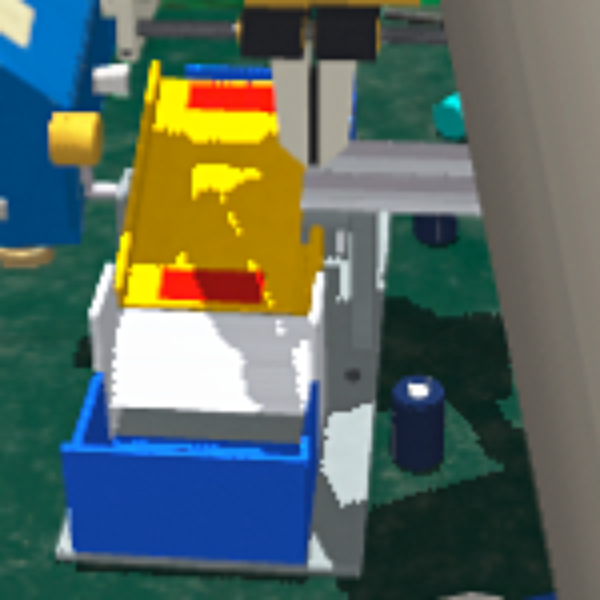

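The capacitor has left the gate and the gate still leans left. I'll retreat and check the tray.

>>> jog_arm(deltas=[[0,-0.005,-0.03,0,0,0,-1],[0,0,-0.05,0,0,0,-1],[0,0,-0.05,0,0,0,-1],[0,0,-0.04,0,0,0,-1],[0,0,0,0,0,0,-1],[0,0,0,0,0,0,-1]])

```text
t: 9.02
tool_pos: [470.4, -287.3, 274.8]
tool_rot: [-3.141, -0.001, 1.99]
force: [-0.1, 0.5, -0.4]
gripper_width: 0.002
grasp_force: 0.0
```

Run:
```python
from h import *
from cell import bot,camera
a=camera("scene")["pixels"][145:270,160:380];b=camera("wrist")["pixels"]
cv2.imwrite("pics/d1.png",cv2.hconcat([cv2.resize(a,(400,300)),cv2.resize(b,(400,300))]))
p=np.load("p.npy");c=camera("wrist");print(proj(c,s2w(p,[[9,139,8]]))*[400/560,300/420]+[400,0])
```

```text
[[627.48431144  53.70694866]]
```

View pics/d1.png

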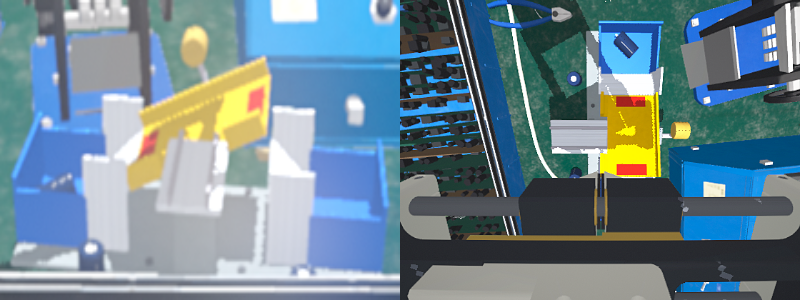

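The capacitor lies in the left tray (wrist panel (626,43)) and the gate leans left. Both bystanders are in place, so I'm handing in.

```bash
python3 -c "
from cell import bot
print(bot.hand_in())"
```

```text
the job is handed in; nothing more can be done
None
```

The gate is tipped to the left, the blue capacitor rolled into the left tray, the bystanders were not disturbed, and the job was handed in at about 9 s; the hand-in returned no verdict.

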